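Power up the inspection lamp controller

ROBOT

A 6-joint arm with a two-finger parallel gripper is mounted at the origin on a cart in front of the work surface, level with it; the furniture and walls round the work are solid. World frame = base frame: x ahead of the robot, y to its left, z up, the work surface at z = 0. Lengths are in m, angles in rad, forces in N, time in s.
With the tool pointing down it reaches from about 0.4 to 0.825 m from the base axis. Payload 7 kg.
Tool frame: the origin (TCP) lies midway between the tips of the shut fingers; the grasp point (between the pads) lies 19 mm behind it; z points along the fingers, y is the line along which they close (so a half turn about z gives the same grasp; the last joint's range is limited). The gripper opens to 88 mm and grips with 3 to 60 N. Pads are 19 mm wide; open, the fingers measure 130 mm over their backs; the gripper's body (78 mm by 193 mm) begins 47 mm behind the grasp point.
Start: joints at [1.552, 0.359, 0.012, 0, -1.224, -0.288], TCP at [0.204, 0.643, 0.227] pointing down, gripper open.
Joint ranges: [-3.07, 3.07], [-1.43, 2.12], [-1.02, 1.25], [-3.03, 1.67], [-3.05, -0], [-3.03, 3.03]. Speed limits (rad/s): [2.39, 2.39, 3.01, 3.14, 3.14, 3.14].

INTERFACE

Orientations are given as [roll, pitch, yaw] about the fixed x, y, z axes, in that order (R = Rz(yaw) Ry(pitch) Rx(roll)).
In Python, from station import arm gives the robot as it stands.
- The arm moves only by the tool servo_tool, never from a script. Its argument "deltas" is a list of rows, each a list of 7 numbers: the closure, from -1 (fully open) to 1 (shut), then the shift along the tool's x, y, z in mm, then the turn, a rotation vector about the tool's x, y, z in degrees. In form: [[gripper, x, y, z, ax, ay, az], ...]. A call has 1 to 20 rows; each row shifts and turns the commanded pose from where the row before left it, along the tool's axes as they then stand; what a row does not reach is not made up. A row lasts 1/12 s, in which the tool goes at most 41.7 mm and 7.16 degrees, less where a joint would pass 70% of its speed; a pose out of reach is approached as far as the arm can. A call is refused whole if a number of a shift passes 41.7 or a number of a turn 7.16, either way. A call with a gripper value outside its range is refused whole. The fingers move at their own pace and stop on an object; "squeeze" is the grip in N (left out, the last holds). Time passes only in rows, so rows that do not move let the fingers close. It gives the time, the measured TCP pose, the force, the opening and the grip force at its end, in the units of the state.
- arm.get_state(): the state, without advancing time (a new reading comes with each control period).
- arm.grab_frame(name): name is "side" or "top" or "wrist"; returns a dict with "color" (420x560x3 uint8, red, green, blue), "K" (3x3 intrinsics, pixels), "position" and "orientation" of the camera in the world. Camera axes: x right, y down, z forward; pixel columns grow to the right and rows downward; lengths in m; the calibration is good to about 2 mm. A picture is of the moment at which its call begins. There is no depth.
- arm.job_done(): hands the job in; it is judged then, once.
Trained networks look in a picture, given as the dict that the camera call returned (one of the last four; its "shot" number tells which), for a name from the list of things; names that differ only in an ending like _2 or _b are one class to them, and where a whole thing is asked for, a point or a joint stands for the part that bears it (a point fixed in the world has none). Each returns a list of dicts, best first, with "conf" (0 to 1); they miss things now and then, are a little off and sometimes report something else, mostly with a low value. They report only what shows in the picture. A call takes as long as a camera call. They do not tell look-alikes from the thing itself.
- arm.recognise(query, picture): "at" ([x, y, z] in m, in the coordinates of the camera as it stood for that picture, good to about 4 mm: the middle of the surface that is visible of it).
The state is a dict: "t": time; "q": joint angles; "qd": joint speeds; "joint_efforts": joint torques, N m; "eef_pos": TCP position; "ee_rot": TCP orientation; "force": force on the tool from outside, world axes, zero at the start; "moment": the same for the moment, N m; "width": finger opening in m; "gripper_force": force on a finger pad.
Only numpy, scipy, OpenCV 4.12 (cv2) and the standard library are available. Lean on these libraries where they do the work, as an engineer would, in place of code of your own. Each camera call takes 0.05 s, during which the arm holds its last target. There are 200 camera calls.

TASK

Start the inspection lamp controller on the bench with the closed fingers: first tip its green rocker fully over to ON by pressing the raised end with the white bar, then push the white key fully home, and after that push the blue key fully home; the two keys stay in by themselves. Do not push the red key in, do not grasp or lift anything, and leave the loose things round the controller where they are.

Things in the scene. Friction and masses are not known exactly. Their poses are not given: they have to be found in the camera images.
- console: low grey bench controller with a black top panel, fixed to the bench, 120 mm (its x) by 270 mm (its y) by 45 mm high; origin at the centre of its underside, z up. On its panel four controls stand in a row along its y, 60 mm apart: the rocker and the white, blue and red keys, in an order that varies; each stands up to 6 mm fore or aft (x) of the middle line.
- power_rocker_base: grey frame of the rocker switch, 84 mm (x, along the console's x) by 40 mm by 10 mm high, fixed on the panel; origin at the centre of its underside. The rocker, a green V 64 mm long (x) and 26 mm wide, pivots about the line along y 14 mm above this origin (59 mm above the bench)
- power_rocker (a joint): the rocker's angle, rad: 0 to 0.05 = off (start), 0.4 = fully on against its stop. Off: its white-bar half, on the console's +x side, slopes up at 0.4 rad and the other half is level; on: the white-bar half is level, the other raised. It needs about 0.06 N m (2.5 N at 24 mm from the pivot) and stays where it is left.
- rocker_on_face (a point): point on the upper face of the rocker's white-bar half, 24 mm from the pivot towards the end; moves with the rocker: about 68 mm above the bench when off, 59 mm when fully on. Off, the outer end of this half stands 12 mm above the pivot
- white_key (a joint): White round latching push key, 27 mm across, axis vertical, standing 18 mm above the console's top panel when out. Value = how far it is pushed down, m: 0 out, 0.007 home against its stop. It has no return spring: it moves at about 3 N and stays where it is left. To be pushed second.
- white_key_top (a point): centre of the flat top face of the white key (63 mm above the bench when the key is out, 56 mm when it is home); moves with the key. Neighbouring controls on the panel are 60 mm apart centre to centre; a steel collar 40 mm across and 6 mm high surrounds the key
- blue_key (a joint): Blue round latching push key, 27 mm across, axis vertical, standing 18 mm above the console's top panel when out. Value = how far it is pushed down, m: 0 out, 0.007 home against its stop. It has no return spring: it moves at about 3 N and stays where it is left. To be pushed last.
- blue_key_top (a point): centre of the flat top face of the blue key (63 mm above the bench when the key is out, 56 mm when it is home); moves with the key. Neighbouring controls on the panel are 60 mm apart centre to centre; a steel collar 40 mm across and 6 mm high surrounds the key
- red_key (a joint): Red round latching push key, 27 mm across, axis vertical, standing 18 mm above the console's top panel when out. Value = how far it is pushed down, m: 0 out, 0.007 home against its stop. It has no return spring: it moves at about 3 N and stays where it is left. To be left out.
- red_key_top (a point): centre of the flat top face of the red key (63 mm above the bench when the key is out, 56 mm when it is home); moves with the key. Neighbouring controls on the panel are 60 mm apart centre to centre; a steel collar 40 mm across and 6 mm high surrounds the key
- sample_bush: loose turned grey metal bush, 24 mm across, 22 mm high, standing on the bench on the robot's side of the console; origin at the centre of its underside
- vial: loose sample vial, orange with white cap, 26 mm across, 52 mm high, standing on the bench behind the console; origin at the centre of its underside
- screwdriver: loose yellow-handled screwdriver, 136 mm long, 21 mm high, lying on the bench on the robot's side of the console; origin at the middle of its underside
Things that resemble listed ones, but are neither listed nor needed, are in the scene too. Several things have the shape of the sample_bush; the one meant has the colours described above. Several things look just like the vial: the one meant starts farthest to the robot's right.

How it is judged:
By the outcome, as a careful person would: the job done as asked, in the order asked, and still so for the second after the job is handed in, with the robot touching nothing.
It also fails if it takes over 38 s, if anything falls off the work surface, if the arm or the gripper's body presses on something with over 40 N, if the wrist force passes 120 N, or if a joint passes its speed limit or range.

## Working session

There is one attempt and no reset: what is moved stays moved. The work goes in short steps, Python scripts to look and compute and a tool call to move; the robot and the scene stay as the last step left them, time stands still between calls to the robot, and variables do not carry over. Pictures are saved under pics/ and viewed, at most 10 in all, crops included, and the job is handed in when it is done.

Besides the shell and the picture viewer there is one more tool, called after "Request:" as name(argument=value, ...), one argument or row to a line, values as JSON. servo_tool: Moves the arm, as the interface text tells. Its arguments: {"type":"object","properties":{"deltas":{"type":"array","items":{"type":"array","items":{"type":"number"}}},"squeeze":{"type":"number"}},"required":["deltas"]}

```bash
mkdir -p pics
cat > h.py <<'E'
import numpy as np, cv2
from scipy.spatial.transform import Rotation as R
from station import arm
def camR(f):
    o=np.array(f["orientation"],float)
    return o if o.shape==(3,3) else (R.from_euler('xyz',o).as_matrix() if o.size==3 else R.from_quat(o).as_matrix())
def world(f,p): return np.array(f["position"])+camR(f)@np.array(p)
def pix(f,P):
    c=camR(f).T@(np.array(P)-f["position"]); u=np.array(f["K"])@c; return u[:2]/u[2]
def ray(f,uv,z):
    d=camR(f)@np.linalg.inv(f["K"])@np.array([uv[0],uv[1],1.]); p=np.array(f["position"]); return p+d*(z-p[2])/d[2]
def save(f,n): cv2.imwrite('pics/'+n,f["color"][:,:,::-1])
E
python3 - <<'E'
from h import *
s=arm.get_state(); print(s["t"],s["eef_pos"],s["ee_rot"],s["width"])
for c in("side","top"):
    f=arm.grab_frame(c); save(f,c+'1.png'); print(c,np.round(f["position"],3),f["orientation"])
    for n in("console","power_rocker","rocker_on_face","white_key_top","blue_key_top","red_key_top","power_rocker_base","vial","sample_bush","screwdriver"):
        for d in arm.recognise(n,f)[:4]:
            w=world(f,d["at"]); print(n,round(d["conf"],2),np.round(w,4),np.round(pix(f,w)))
E
```

```text
0.0 [0.2037142  0.64303583 0.22564615] [ 3.13998812e+00 -1.48414463e-04 -3.06882876e-01] 0.0876890322923305
side [ 0.28  -0.659  0.538] [-2.11726271  0.01014501 -0.41961829]
console 0.96 [ 0.5548 -0.1119  0.047 ] [303. 261.]
power_rocker 0.7 [ 0.5984 -0.1624  0.0547] [337. 268.]
rocker_on_face 0.73 [ 0.5996 -0.1625  0.0554] [337. 267.]
white_key_top 0.46 [ 0.5611 -0.054   0.0617] [293. 238.]
blue_key_top 0.44 [ 0.5729 -0.1118  0.0661] [311. 251.]
red_key_top 0.67 [0.5439 0.0032 0.0606] [274. 226.]
red_key_top 0.63 [ 0.5969 -0.1593  0.0557] [335. 267.]
red_key_top 0.61 [ 0.674  -0.1025  0.04  ] [354. 246.]
power_rocker_base 0.7 [ 0.5542 -0.11    0.0438] [302. 262.]
power_rocker_base 0.66 [ 0.5899 -0.1657  0.0595] [334. 268.]
vial 0.74 [ 0.5948 -0.1669  0.0599] [336. 267.]
vial 0.64 [ 0.7241 -0.0293  0.0385] [356. 222.]
vial 0.58 [ 0.5734 -0.1123  0.0618] [312. 253.]
sample_bush 0.73 [ 0.4268 -0.1808  0.0175] [252. 319.]
sample_bush 0.66 [ 0.5073 -0.1803  0.0141] [295. 306.]
screwdriver 0.5 [ 0.571  -0.1125  0.0655] [311. 252.]
top [0.44  0.008 1.233] [-3.03922659  0.01287193 -1.58966295]
console 0.68 [ 0.5614 -0.0645  0.0471] [312. 212.]
power_rocker 0.77 [ 0.5957 -0.1603  0.0601] [356. 195.]
rocker_on_face 0.83 [ 0.5969 -0.162   0.0586] [357. 194.]
white_key_top 0.52 [ 0.5579 -0.0503  0.0605] [306. 213.]
blue_key_top 0.52 [ 0.5806 -0.1033  0.0671] [330. 202.]
red_key_top 0.57 [0.5479 0.0127 0.065 ] [277. 218.]
power_rocker_base 0.55 [ 0.592  -0.1611  0.0637] [357. 196.]
vial 0.6 [ 0.7207 -0.0172  0.0528] [289. 140.]
sample_bush 0.66 [ 0.4247 -0.1769  0.0153] [363. 274.]
sample_bush 0.61 [ 0.5116 -0.172   0.0171] [360. 234.]
screwdriver 0.52 [ 0.5107 -0.1698  0.0174] [359. 235.]
```

Run:
```python
import cv2,numpy as np
a=cv2.imread('pics/side1.png')[170:350,180:420]; b=cv2.imread('pics/top1.png')[110:290,220:420]
cv2.imwrite('pics/c1.png',np.vstack([cv2.resize(a,(400,300),interpolation=3),cv2.resize(b,(333,300),interpolation=3)]) if 0 else np.hstack([cv2.resize(a,(430,322),interpolation=2),cv2.resize(b,(358,322),interpolation=2)]))
```

```text
(no output)
```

View pics/c1.png

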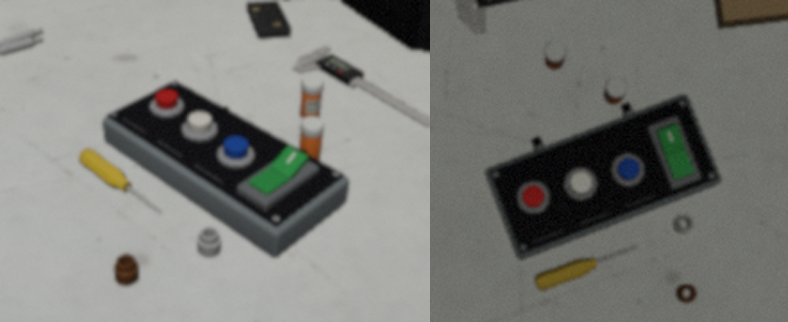

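View pics/top1.png

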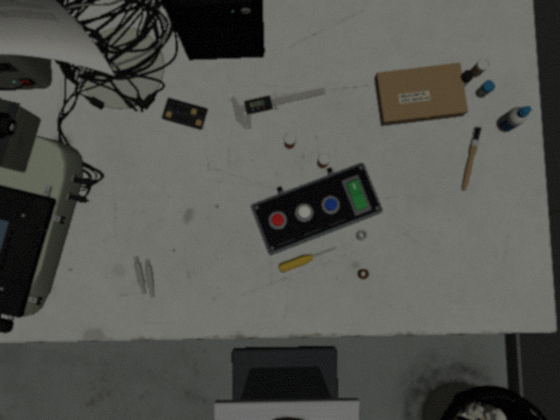

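View pics/side1.png

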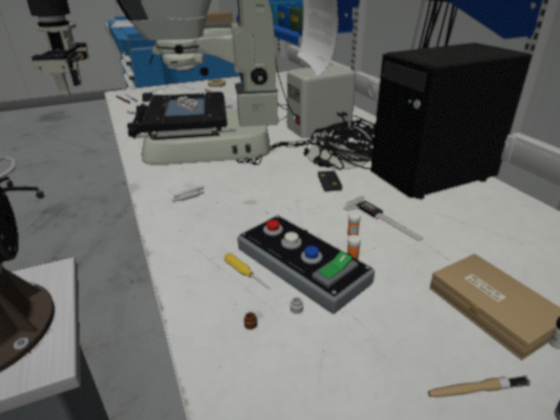

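The console's row, from the robot's left, is red, white, blue, rocker. The white bar is on the far side (+x). In the top view they sit at about (277,218), (305,212), (330,204) and (357,195). The console is yawed by roughly 0.3 rad. The vials stand behind it, and the microscope is on the left near the arm's start. Next I refine the positions by colour.

```bash
cat >> h.py <<'E'
def blobs(f,near):
    h=cv2.cvtColor(f["color"],cv2.COLOR_RGB2HSV).astype(int); H,S,V=h[...,0],h[...,1],h[...,2]
    m={'red':((H<8)|(H>172))&(S>130)&(V>60),'blue':(H>100)&(H<125)&(S>110),'green':(H>45)&(H<85)&(S>100),'white':(S<50)&(V>110)}
    out={}
    for k,v in m.items():
        if k not in near: continue
        n,l,st,c=cv2.connectedComponentsWithStats(v.astype(np.uint8))
        ok=[i for i in range(1,n) if 15<st[i,4]<(20000)]
        if ok:
            i=min(ok,key=lambda i:np.hypot(*(c[i]-near[k]))); out[k]=(c[i],st[i,4],l==i)
    return out
E
python3 - <<'E'
from h import *
for c,near in(("top",dict(red=(277,219),white=(305,212),blue=(330,204),green=(357,195))),("side",dict(red=(273,225),white=(291,238),blue=(312,252),green=(335,267)))):
    f=arm.grab_frame(c)
    for k,(p,a,m) in blobs(f,near).items(): print(c,k,np.round(p,1),a,np.round(ray(f,p,.062),4))
E
```

```text
top red [277.2 219.3] 110 [0.5449 0.0116 0.062 ]
top blue [330.6 203.8] 111 [ 0.5763 -0.1046  0.062 ]
top green [356.7 194.6] 334 [ 0.5952 -0.1615  0.062 ]
top white [304.3 211.3] 94 [ 0.5611 -0.0473  0.062 ]
side red [272.7 224.2] 114 [0.5437 0.0079 0.062 ]
side blue [311.3 250.6] 169 [ 0.5755 -0.1062  0.062 ]
side green [335.3 265.1] 402 [ 0.5952 -0.1625  0.062 ]
side white [290.6 239.6] 187 [ 0.5547 -0.0576  0.062 ]
```

Request:
servo_tool(
  deltas=[
    [1, 8.4, 22.1, -3, 0, 0, 0],
    [1, 8.4, 22.1, -3, 0, 0, 0],
    [1, 8.4, 22.1, -3, 0, 0, 0],
    [1, 8.4, 22.1, -3, 0, 0, 0],
    [1, 8.4, 22.1, -3, 0, 0, 0],
    [1, 8.4, 22.1, -3, 0, 0, 0],
    [1, 8.4, 22.1, 0, 0, 0, 0],
    [1, 8.4, 22.1, 0, 0, 0, 0],
    [1, 8.4, 22.1, 0, 0, 0, 0],
    [1, 8.4, 22.1, 0, 0, 0, 0],
    [1, 8.4, 22.1, 0, 0, 0, 0],
    [1, 8.4, 22.1, 0, 0, 0, 0],
    [1, 22.7, 13.8, 0, 0, 0, 0],
    [1, 22.7, 13.8, 0, 0, 0, 0],
    [1, 22.7, 13.8, 0, 0, 0, 0],
    [1, 22.7, 13.8, 0, 0, 0, 0],
    [1, 22.7, 13.8, 0, 0, 0, 0],
    [1, 22.7, 13.8, 0, 0, 0, 0],
    [1, 22.7, 13.8, 0, 0, 0, 0],
    [1, 22.7, 13.8, 0, 0, 0, 0],
  ],
  squeeze=20,
)

```text
t: 2.87
eef_pos: [0.3603, 0.199, 0.245]
ee_rot: [-3.14, -0.0, -0.307]
force: [-0.5, -0.8, 0.3]
width: 0.0003
gripper_force: 0.0
```

Request:
servo_tool(
  deltas=[
    [1, 18.7, 20.3, 0, 0, 0, 0],
    [1, 18.7, 20.3, 0, 0, 0, 0],
    [1, 18.7, 20.3, 0, 0, 0, 0],
    [1, 18.7, 20.3, 0, 0, 0, 0],
    [1, 18.7, 20.3, 0, 0, 0, 0],
    [1, 18.7, 20.3, 0, 0, 0, 0],
    [1, 18.7, 20.3, 0, 0, 0, 0],
    [1, 18.7, 20.3, 0, 0, 0, 0],
    [1, 18.7, 20.3, 0, 0, 0, 0],
    [1, 18.7, 20.3, 0, 0, 0, 0],
    [1, 18.7, 20.3, 0, 0, 0, 0],
    [1, 18.7, 20.3, 0, 0, 0, 0],
    [1, 0, 0, 0, 0, 0, -6.8],
    [1, 0, 0, 0, 0, 0, -6.8],
    [1, 0, 0, 0, 0, 0, -6.8],
    [1, 0, 0, 0, 0, 0, -6.8],
    [1, 0, 0, 0, 0, 0, -6.8],
    [1, 0, 0, 0, 0, 0, 0],
  ],
)

```text
t: 4.37
eef_pos: [0.5, -0.1, 0.2447]
ee_rot: [3.142, -0.0, 0.292]
force: [-0.8, 0.8, 0.5]
width: 0.0006
gripper_force: 0.0
```

Run:
```python
from h import *
s=arm.get_state(); print(s["t"],s["eef_pos"],s["ee_rot"],s["q"])
f=arm.grab_frame("wrist"); save(f,'w1.png'); print(f["position"],f["orientation"])
P=dict(red=(.544,.010,.063),white=(.560,-.050,.063),blue=(.576,-.106,.063),green=(.595,-.162,.062))
near={k:pix(f,v) for k,v in P.items()}; print(near)
for k,(p,a,m) in blobs(f,near).items(): print(k,np.round(p,1),a,np.round(ray(f,p,.063),4))
for n in ("white_key_top","blue_key_top","red_key_top","rocker_on_face"):
    for d in arm.recognise(n,f)[:2]: print(n,d["conf"],np.round(world(f,d["at"]),4))
```

```text
4.3667 [ 0.49997032 -0.0999614   0.2446631 ] [ 3.14156034e+00 -1.87544941e-04  2.91969152e-01] [ 1.88345083e-01  7.23665950e-02 -3.17326563e-01  1.37728928e-05
 -1.18091329e+00  1.67441516e+00]
[ 0.57359822 -0.07845481  0.40199204] [ 2.85502129e+00 -1.84469438e-04 -1.27950184e+00]
{'red': array([176.10974033, 106.26112175]), 'white': array([246.1582522, 108.4916658]), 'blue': array([311.69558658, 109.37533453]), 'green': array([378.06787641, 106.88811174])}
red [177.8 103.7] 748 [0.5466 0.009  0.063 ]
blue [311.5 107.9] 696 [ 0.5772 -0.1054  0.063 ]
green [378.4 104.1] 2113 [ 0.5972 -0.1612  0.063 ]
white [245.7 105.7] 1481 [ 0.5622 -0.049   0.063 ]
white_key_top 0.92 [ 0.5617 -0.0514  0.062 ]
blue_key_top 0.85 [ 0.574  -0.107   0.0639]
red_key_top 0.86 [0.5477 0.0097 0.0651]
red_key_top 0.7 [ 0.5964 -0.1598  0.0608]
rocker_on_face 0.83 [ 0.5944 -0.1621  0.0566]
```

View pics/w1.png

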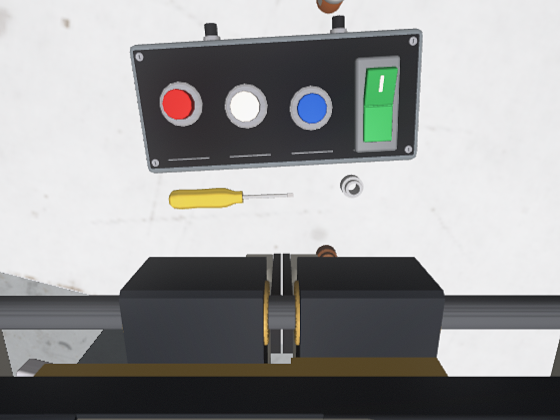

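The wrist view confirms this: red (178,104), white (246,106), blue (312,107), and the rocker around (379,104) with its bar at (381,84) on the far half. I now work out the rocker's pressing point and the console yaw.

Run:
```python
from h import *
f=arm.grab_frame("wrist")
r=lambda u,v,z:np.round(ray(f,(u,v),z),4)
print("pivot",r(379.5,105.5,.059),"bar",r(381,84,.069),"far end",r(382,67,.071),"near",r(377,140.5,.059))
print("frame far",r(379,57,.055),"near",r(376,151,.055))
c=[r(133,46,.045)[:2],r(421,30,.045)[:2],r(416,158,.045)[:2],r(150,172,.045)[:2]];print(c)
a=np.array(c); y=(a[0]-a[1])+(a[3]-a[2]); x=(a[0]-a[3])+(a[1]-a[2]); print(np.arctan2(-y[0],y[1]),np.arctan2(x[1],x[0]),np.linalg.norm(x)/2,np.linalg.norm(y)/2)
```

```text
pivot [ 0.5962 -0.1642  0.059 ] bar [ 0.6125 -0.1567  0.069 ] far end [ 0.6252 -0.1523  0.071 ] near [ 0.5665 -0.1729  0.059 ]
frame far [ 0.6347 -0.1504  0.055 ] near [ 0.557  -0.1765  0.055 ]
[array([0.5835, 0.0619]), array([ 0.6676, -0.1803]), array([ 0.561, -0.219]), array([0.4752, 0.0265])]
0.3352218765987682 0.3320451267188629 0.11365828170441428 0.258223401340777
```

Request:
servo_tool(
  deltas=[
    [1, 0, 0, 0, 0, 0, -2.4],
    [1, 15.3, 15.2, 0, 0, 0, 0],
    [1, 15.3, 15.2, 0, 0, 0, 0],
    [1, 15.3, 15.2, 0, 0, 0, 0],
    [1, 15.3, 15.2, 0, 0, 0, 0],
    [1, 15.3, 15.2, 10, 0, 0, 0],
    [1, 15.3, 15.2, 20, 0, 0, 0],
    [1, 0, 0, 30, 0, 0, 0],
    [1, 0, 0, 30, 0, 0, 0],
    [1, 0, 0, 30, 0, 0, 0],
    [1, 0, 0, 20, 0, 0, 0],
    [1, 0, 0, 10, 0, 0, 0],
    [1, 0, 0, 0, 0, 0, 0],
  ],
)

```text
t: 5.75
eef_pos: [0.6149, -0.1565, 0.092]
ee_rot: [-3.14, 0.004, 0.327]
force: [-0.5, -0.5, 0.1]
width: 0.0004
gripper_force: 0.0
```

Run:
```python
from h import *
print(arm.get_state()["eef_pos"])
f=arm.grab_frame("wrist"); g=arm.grab_frame("side")
a=g["color"][170:320,230:430]
cv2.imwrite('pics/w2.png',np.hstack([cv2.resize(f["color"],(400,300)),cv2.resize(a,(400,300))])[:,:,::-1])
```

```text
[ 0.61486602 -0.15652194  0.0919951 ]
```

View pics/w2.png

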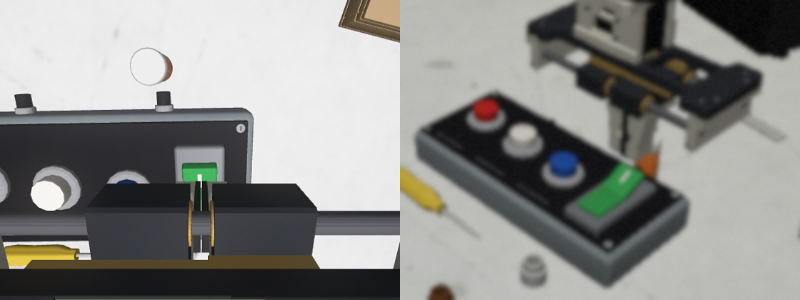

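The fingertips are above the bar half: the bar is under the tips at (200,185) in the wrist part, and the tips are just above the bar at (630,160) in the side part. Pressing now.

Request:
servo_tool(
  deltas=[
    [1, 0.5, 0, 9, 0, 0, 0],
    [1, 0.5, 0, 9, 0, 0, 0],
    [1, 0, 0, 4, 0, 0, 0],
    [1, 0, 0, 3, 0, 0, 0],
    [1, 0, 0, 3, 0, 0, 0],
    [1, 0, 0, 3, 0, 0, 0],
    [1, 0, 0, 2, 0, 0, 0],
    [1, 0, 0, 0, 0, 0, 0],
    [1, 0, 0, 0, 0, 0, 0],
  ],
)

```text
t: 6.6
eef_pos: [0.6169, -0.1564, 0.0614]
ee_rot: [-3.141, 0.001, 0.328]
force: [0.9, -0.2, 0.5]
width: 0.0003
gripper_force: 0.6
```

Request:
servo_tool(
  deltas=[
    [1, 0, 0, 1, 0, 0, 0],
    [1, 0, 0, 1, 0, 0, 0],
    [1, 0, 0, 1, 0, 0, 0],
    [1, 0, 0, 0, 0, 0, 0],
    [1, 0, 0, 0, 0, 0, 0],
  ],
)

```text
t: 7.02
eef_pos: [0.6171, -0.1564, 0.0592]
ee_rot: [3.141, 0.0, 0.329]
force: [-2.1, 1.9, 6.9]
width: 0.0008
gripper_force: 3.8
```

Request:
servo_tool(
  deltas=[
    [1, 0, 0, 1, 0, 0, 0],
    [1, 0, 0, 1, 0, 0, 0],
    [1, 0, 0, 0, 0, 0, 0],
    [1, 0, 0, 0, 0, 0, 0],
  ],
)

```text
t: 7.35
eef_pos: [0.6171, -0.1564, 0.059]
ee_rot: [3.141, -0.0, 0.329]
force: [-5.8, 4.2, 19.8]
width: 0.0007
gripper_force: 10.1
```

Request:
servo_tool(
  deltas=[
    [1, 0, 0, -10, 0, 0, 0],
    [1, 0, 0, -25, 0, 0, 0],
    [1, 0, 0, -25, 0, 0, 0],
    [1, -3.1, -19.7, 0, 0, 0, 0],
    [1, -3.1, -19.7, 0, 0, 0, 0],
    [1, -3.1, -19.7, 0, 0, 0, 0],
    [1, -3.1, -19.7, 0, 0, 0, 0],
    [1, -3.1, -19.7, 0, 0, 0, 0],
    [1, -3.1, -19.7, 0, 0, 0, 0],
    [1, 0, 0, 15, 0, 0, 0],
    [1, 0, 0, 15, 0, 0, 0],
    [1, 0, 0, 0, 0, 0, 0],
    [1, 0, 0, 0, 0, 0, 0],
  ],
)

```text
t: 8.43
eef_pos: [0.5605, -0.0507, 0.0859]
ee_rot: [-3.141, 0.003, 0.328]
force: [0.2, -0.7, 0.7]
width: 0.0004
gripper_force: 0.0
```

Run:
```python
from h import *
print(arm.get_state()["eef_pos"])
f=arm.grab_frame("wrist"); g=arm.grab_frame("side")
a=g["color"][170:320,230:430]
cv2.imwrite('pics/w3.png',np.hstack([cv2.resize(f["color"],(400,300)),cv2.resize(a,(400,300))])[:,:,::-1])
```

```text
[ 0.56054079 -0.05065786  0.08591534]
```

View pics/w3.png

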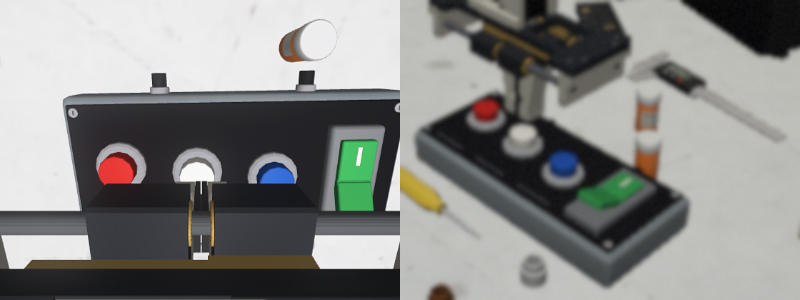

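The rocker is over: its bar half is now level and its near half is raised (side part at about (600,200)). The fingertips are over the white key at (200,180). Pressing it.

Request:
servo_tool(
  deltas=[
    [1, 0, 0, 9, 0, 0, 0],
    [1, 0, 0, 9, 0, 0, 0],
    [1, 0, 0, 3, 0, 0, 0],
    [1, 0, 0, 2, 0, 0, 0],
    [1, 0, 0, 2, 0, 0, 0],
    [1, 0, 0, 2, 0, 0, 0],
    [1, 0, 0, 2, 0, 0, 0],
    [1, 0, 0, 2, 0, 0, 0],
    [1, 0, 0, 0, 0, 0, 0],
    [1, 0, 0, 0, 0, 0, 0],
  ],
)

```text
t: 9.37
eef_pos: [0.5614, -0.0506, 0.0562]
ee_rot: [3.141, 0.0, 0.329]
force: [-5.1, -0.4, 8.5]
width: 0.0002
gripper_force: 4.6
```

Request:
servo_tool(
  deltas=[
    [1, 0, 0, 1, 0, 0, 0],
    [1, 0, 0, 1, 0, 0, 0],
    [1, 0, 0, 0, 0, 0, 0],
    [1, 0, 0, 0, 0, 0, 0],
  ],
)

```text
t: 9.7
eef_pos: [0.5615, -0.0506, 0.056]
ee_rot: [3.141, -0.001, 0.329]
force: [-10.8, 3.0, 26.0]
width: 0.0007
gripper_force: 13.0
```

White is home at 56 mm against its stop. Moving to blue.

Request:
servo_tool(
  deltas=[
    [1, 0, 0, -10, 0, 0, 0],
    [1, 0, 0, -25, 0, 0, 0],
    [1, -1, 14.2, 0, 0, 0, 0],
    [1, -1, 14.2, 0, 0, 0, 0],
    [1, -1, 14.2, 0, 0, 0, 0],
    [1, -1, 14.2, 0, 0, 0, 0],
    [1, 0, 0, 0, 0, 0, 0],
    [1, 0, 0, 10, 0, 0, 0],
    [1, 0, 0, 10, 0, 0, 0],
    [1, 0, 0, 4, 0, 0, 0],
    [1, 0, 0, 2, 0, 0, 0],
    [1, 0, 0, 2, 0, 0, 0],
    [1, 0, 0, 2, 0, 0, 0],
    [1, 0, 0, 2, 0, 0, 0],
    [1, 0, 0, 2, 0, 0, 0],
    [1, 0, 0, 0, 0, 0, 0],
    [1, 0, 0, 0, 0, 0, 0],
  ],
)

```text
t: 11.12
eef_pos: [0.5759, -0.1052, 0.0562]
ee_rot: [3.141, -0.0, 0.329]
force: [-7.4, 3.4, 15.6]
width: 0.0005
gripper_force: 8.3
```

Request:
servo_tool(
  deltas=[
    [1, 0, 0, 1, 0, 0, 0],
    [1, 0, 0, 0.5, 0, 0, 0],
    [1, 0, 0, 0, 0, 0, 0],
    [1, 0, 0, 0, 0, 0, 0],
    [1, 0, 0, -10, 0, 0, 0],
    [1, 0, 0, -30, 0, 0, 0],
    [1, 0, 0, -40, 0, 0, 0],
    [1, -20, 0, -30, 0, 0, 0],
    [1, -30, 0, -20, 0, 0, 0],
    [1, -30, 0, -20, 0, 0, 0],
    [1, 0, 0, 0, 0, 0, 0],
    [1, 0, 0, 0, 0, 0, 0],
  ],
)

```text
t: 12.12
eef_pos: [0.5005, -0.1316, 0.2052]
ee_rot: [3.14, -0.005, 0.328]
force: [1.0, -0.8, -0.3]
width: 0.0007
gripper_force: 0.0
```

Run:
```python
from h import *
f=arm.grab_frame("wrist"); g=arm.grab_frame("side")
a=g["color"][170:320,230:430]
cv2.imwrite('pics/w4.png',np.hstack([cv2.resize(f["color"],(400,300)),cv2.resize(a,(400,300))])[:,:,::-1])
```

```text
(no output)
```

View pics/w4.png

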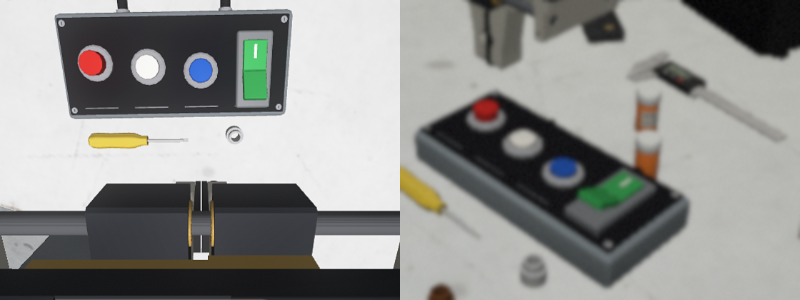

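The white key (148,66) and blue key (200,70) are low in their collars, the red key (92,63) still stands out, the rocker is on, and the loose things have not moved.

```bash
python3 -c "
from station import arm
print(arm.job_done())"
```

```text
the job is handed in; nothing more can be done
None
```

The lamp controller is started and the job is handed in at about 12 s of the 38 s allowed: rocker fully ON, then the white key home, then the blue key home, with the red key still out and the loose things where they were.

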